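# Lock the second quarter-turn anchor in the inspection rail

## Task

Fit the second anchor to the T-slot rail: lift the orange-winged anchor out of the grey storage block, drop its foot into the rail's slot at the yellow stripes until the collar sits on the rail, then twist it a quarter turn, either way, so that its wing lies square across the rail in line with the stripes and its foot is locked under the lips, like the anchor already fitted. Let go of it, and leave everything else on the bench where it is.

Things in the scene. Friction and masses are not known exactly. Their poses are not given: they have to be found in the camera images.
- anchor_grip (a point): Loose quarter-turn anchor, 70 mm tall, 0.11 to 0.22 kg, upright in the storage block, collar on the block's top. Point: centre of its orange wing (the grip): 50 mm along x, 14 mm thick along y, 40 mm tall; 20 mm above the top and 26 mm above the underside of the round black collar (40 mm across, 6 mm thick). z up; wing and T-foot both lie along x; a half turn makes no difference.
- anchor_foot (a point): Centre of the underside of the anchor's steel T-foot, 50 mm straight below the wing's centre. Foot 48 mm along x, 16 mm along y, 10 mm thick; above it a round stem 14 mm across and 14 mm long, up to the collar. Axes as for the wing.
- rail: Fixed aluminium T-slot rail, 280 mm along its x, 84 mm wide along its y, 34 mm high, ends capped. Slot along the middle of its top, 22 mm wide between lips 8 mm thick; below them the channel is 60 mm wide, 20 mm high. Origin under its centre, at bench height. A like anchor, also orange, is locked (fixed) 115 mm from the centre towards -x.
- mark: Two yellow stripes, 6 mm wide, painted across the rail's top either side of the slot. Origin midway between them, on the slot's centre line at the rail's top; x along the slot, y across the rail, z up. With the collar down on the rail here, the foot has 6 mm free above and 4 mm below and turns easily either way; no end stop.
- block: Fixed grey storage block, 200 x 66 x 32 mm, with two pockets 48 mm either side of its centre along its x (54 mm along x, 22 mm along y, through to the bench); the anchor may be in either. Its foot reaches 24 mm into the pocket. Origin under the block's centre.
- pin: plain locating pin with a round black knob, 58 mm tall, standing in the other pocket of the storage block (the two pockets lie 96 mm apart along the block); not for this job. Origin under its foot
- carrier: black board carrier with a green circuit board, 110 x 80 x 9 mm, lying beside the rail on its far side. Origin under its centre
- sensor_a: white round sensor head, 60 mm across, 52 mm tall, standing on the bench. Origin under its centre
- sensor_b: another white round sensor head, 60 mm across, 52 mm tall, on the right side of the bench. Origin under its centre
- mouse: black computer mouse, 100 x 58 x 27 mm, on a thin grey pad. Origin under its centre
- driver: screwdriver with a green handle lying on the bench. Origin under its middle
- tape: blue roll of tape lying flat, 90 mm across, 24 mm high. Origin under its centre
- cleaner: white bottle with a blue label, 64 mm across, 150 mm tall. Origin under its centre
Mind the look-alikes: they are no part of the job. Leave any turquoise look-alike of the part that bears anchor_grip alone.

How it is judged (in metres and radians):
On the way:
1. the foot is down in the slot at the stripes, still lengthwise in it, the collar on or nearly on the rail (within 5 mm) (x of anchor_grip in the frame of mark between -0.015 and 0.015 m and y of anchor_grip in the frame of mark between -0.007 and 0.007 m and angle between anchor_grip's own z axis and vertical below 0.12 rad and z of anchor_grip in the frame of mark below 0.031 m and angle between the x axis of anchor_grip and the x axis of rail, either way round below 0.5 rad), for 0.1 s.
At the end, for the whole second after the job is handed in: The anchor stands upright in the slot, released, its collar on the rail (within 3 mm), its axis within 15 mm of the stripes along the slot and within 7 mm of the slot's centre line, its wing and foot square across the rail within 15 degrees (x of anchor_grip in the frame of mark between -0.015 and 0.015 m and y of anchor_grip in the frame of mark between -0.007 and 0.007 m and angle between anchor_grip's own z axis and vertical below 0.12 rad and z of anchor_grip in the frame of mark between 0.022 and 0.029 m and angle between the x axis of anchor_grip and the y axis of rail, either way round below 0.26 rad); the robot touches nothing.
It fails at once if one of the other loose things on the bench was moved more than 30 mm (distance of any of pin, carrier, sensor_a, sensor_b, mouse, driver, tape, cleaner from where it was at the start of the episode above 0.03 m).
It also fails if it takes over 45 s, if anything falls off the work surface, if the arm or the gripper's body presses on something with over 40 N, if the wrist force passes 120 N, or if a joint passes its speed limit or range.

## Robot

A 7-joint arm with a two-finger parallel gripper is mounted at the origin on the work surface. World frame = base frame: x ahead of the robot, y to its left, z up, the work surface at z = 0. Lengths are in mm, angles in rad, forces in N, time in s.
With the tool pointing down it reaches from about 425 to 1025 mm from the base axis. Payload 9.4 kg.
Tool frame: the origin (TCP) lies midway between the tips of the shut fingers; the grasp point (between the pads) lies 19 mm behind it; z points along the fingers, y is the direction in which the jaws open and shut (so a half turn about z gives the same grasp; the last joint's range is limited). The gripper opens to 85 mm and grips with 20 to 120 N. Pads are 22 mm wide; open, the fingers measure 114 mm over their backs; the gripper's body (76 mm by 85 mm) begins 54 mm behind the grasp point. The pads swing forward as they close: fully open they stand 13 mm farther back than shut.
Start: joints at [-1.318, 0.599, -0.003, 1.599, 0.002, 0.943, -0.08], TCP at [234.8, 685.925, 196.175] pointing down, gripper open.
Joint ranges: [-2.57, 2.57], [-0.35, 1.97], [-1.29, 1.29], [0.11, 2.56], [-1.05, 4.19], [0.11, 1.86], [-2.63, 2.63]. Speed limits (rad/s): [2.22, 2.22, 3.01, 3.01, 3.14, 3.14, 3.14].

## Interface

Orientations are given as a unit quaternion [w, x, y, z].
In Python, from workcell import bot gives the robot as it stands. The module is installed in compiled form; this text tells all that it offers.
- The arm moves only by the tool step_arm, never from a script. Its argument "targets" is one flat list of numbers, 7 for each row, row after row: the turn, a rotation vector about the tool's x, y, z in rad, then the shift along the tool's x, y, z in cm, then the closure, from 0 (fully open) to 1 (shut). A call has exactly 5 rows; each row shifts and turns the commanded pose from where the row before left it, along the tool's axes as they then stand; what a row does not reach is not made up. A row lasts 1/8 s, in which the tool goes at most 62.5 mm and 10.7 degrees, less where a joint would pass 70% of its speed; a pose out of reach is approached as far as the arm can. A call with a gripper value outside its range is refused whole. The fingers move at their own pace and stop on an object; "grip_force" is the grip in N (left out, the last holds). Time passes only in rows, so rows that do not move let the fingers close, or fill a call up. It gives the time, the measured TCP pose, the force and the opening at its end, in the units of the state.
- bot.observe(): the state, without advancing time (a new reading comes with each control period).
- bot.camera(name): name is "scene" or "top" or "wrist"; returns a dict with "img" (384x512x3 uint8, red, green, blue), "fx", "fy", "cx", "cy" (pixels), "R" (3x3) and "t" (3): a world point X has camera coordinates R X + t. Camera axes: x right, y down, z forward; pixel columns grow to the right and rows downward; lengths in mm; the calibration is good to about 2 mm. A picture is of the moment at which its call begins. There is no depth.
- bot.sign_off(): hands the job in, once; it reports no verdict.
Trained networks look in the newest picture that a camera, given by its name, has taken for a name from the list of things; names that differ only in an ending like _2 or _b are one class to them, and where a whole thing is asked for, a point or a joint stands for the part that bears it (a point fixed in the world has none). Each returns a list of dicts, best first, with "score" (0 to 1); they miss things now and then, are a little off and sometimes report something else, mostly with a low value. They report only what shows in the picture. A call takes as long as a camera call. They do not tell look-alikes from the thing itself.
- bot.recognise(target, camera): "location" ([x, y, z] in mm, in world coordinates, good to about 4 mm: the middle of the surface that is visible of it).
- bot.landmark_of(target, camera): "location" ([x, y, z] in mm, in world coordinates, good to about 4 mm: a listed point, or the origin of a listed thing).
The state is a dict: "time_s": time; "joint_positions": joint angles; "qd": joint speeds; "joint_torque": joint torques, N m; "eef_pos": TCP position; "tool_rot": TCP orientation; "force": force on the tool from outside, world axes, zero at the start; "ft_torque": the same for the moment, N m; "grip_width": finger opening in mm.
Only numpy, scipy, OpenCV 4.12 (cv2) and the standard library are available. Lean on these libraries where they do the work, as an engineer would, in place of code of your own. Each camera call takes 0.05 s, during which the arm holds its last target.

## Working session

There is one attempt and no reset: what is moved stays moved. The work goes in short steps, Python scripts to look and compute and a tool call to move; the robot and the scene stay as the last step left them, time stands still between calls to the robot, and variables do not carry over. Pictures are saved under pics/ and viewed, and the job is handed in when it is done.

Besides the shell and the picture viewer there is one more tool, called after "Emit:" as name(argument=value, ...) on one line, values as JSON. step_arm: Moves the arm, as the interface text tells. Its arguments: {"type":"object","properties":{"targets":{"type":"array"},"grip_force":{"type":"number"}},"required":["targets"]}

```bash
mkdir -p pics; python3 - <<'E'
from workcell import bot
import cv2
s=bot.observe(); print({k:s[k] for k in ['time_s','eef_pos','tool_rot','force','grip_width']})
for c in ['scene','top']:
    d=bot.camera(c); cv2.imwrite(f'pics/{c}0.png',d['img'][:,:,::-1])
    print(c,d['fx'],d['cx'],d['cy'],d['R'],d['t'])
    for n in ['anchor_grip','rail','mark','block','pin']:
        for r in bot.landmark_of(n,c)[:3]: print(n,r)
E
```

```text
{'time_s': 0.0, 'eef_pos': array([234.69142748, 685.41757655, 195.31553692]), 'tool_rot': array([-4.69102529e-05,  1.64157075e-01,  9.86433914e-01, -7.65893705e-04]), 'force': array([ 0.02833189, -0.62818145, -0.3995079 ]), 'grip_width': 85.54959570208747}
scene 360.7896894603885 249.95247821531058 191.3636836736444 [[ 0.25917354  0.96574789  0.01265236]
 [ 0.5586823  -0.13921949 -0.81761361]
 [-0.78784717  0.21897246 -0.57562826]] [-138.03488688 -234.57298098 1433.24610984]
anchor_grip {'location': [333.7, 243.2, 48.3], 'score': 0.81}
anchor_grip {'location': [450.3, 285.7, 61.8], 'score': 0.49}
rail {'location': [574.8, -164.2, -1.7], 'score': 0.67}
mark {'location': [727.8, 153.6, -2.6], 'score': 0.63}
mark {'location': [567.3, -117.8, 33.1], 'score': 0.42}
block {'location': [501.4, 280.0, -2.6], 'score': 0.78}
pin {'location': [547.2, 273.8, 7.1], 'score': 0.57}
top 381.31058557572345 255.10278955077732 188.37325625086368 [[ 0.01928626 -0.99979809  0.00564073]
 [-0.97586613 -0.02005142 -0.21744707]
 [ 0.21751627 -0.00131086 -0.97605581]] [ -26.81566134  534.83104828 1365.01331342]
anchor_grip {'location': [497.6, 278.2, -2.9], 'score': 0.56}
anchor_grip {'location': [446.6, 287.9, 55.4], 'score': 0.49}
anchor_grip {'location': [323.7, 239.0, 51.1], 'score': 0.46}
rail {'location': [580.3, -169.2, -1.2], 'score': 0.92}
mark {'location': [573.6, -117.4, 28.4], 'score': 0.57}
mark {'location': [513.1, -492.1, -4.6], 'score': 0.19}
block {'location': [501.5, 280.3, -4.9], 'score': 0.71}
block {'location': [517.5, -491.8, -1.2], 'score': 0.3}
pin {'location': [544.4, 269.2, 4.8], 'score': 0.59}
pin {'location': [502.4, 277.0, -0.3], 'score': 0.31}
```

View pics/scene0.png

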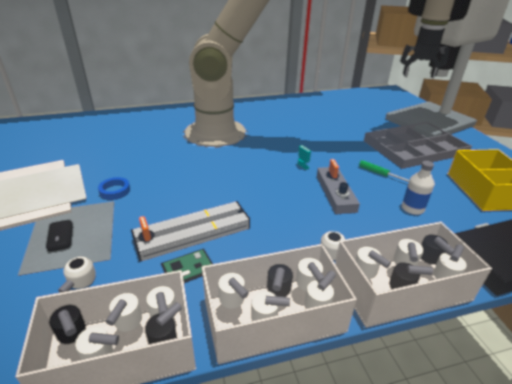

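View pics/top0.png

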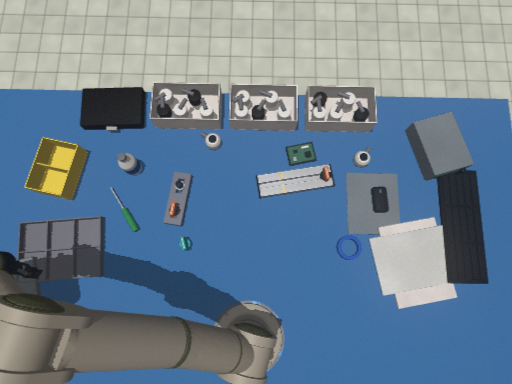

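```bash
python3 - <<'E'
import cv2,numpy as np
i=cv2.imread('pics/top0.png')
a=cv2.resize(i[165:255,140:230],None,fx=6,fy=6,interpolation=cv2.INTER_CUBIC); cv2.imwrite('pics/cb.png',a)
a=cv2.resize(i[155:205,245:345],None,fx=8,fy=8,interpolation=cv2.INTER_CUBIC); cv2.imwrite('pics/cr.png',a)
i=cv2.imread('pics/scene0.png')
a=cv2.resize(i[140:220,290:370],None,fx=7,fy=7,interpolation=cv2.INTER_CUBIC); cv2.imwrite('pics/cs.png',a)
E
```

```text
(no output)
```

View pics/cb.png

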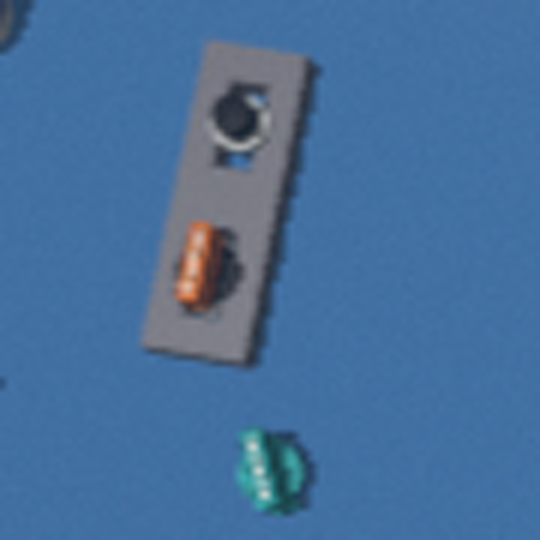

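View pics/cr.png

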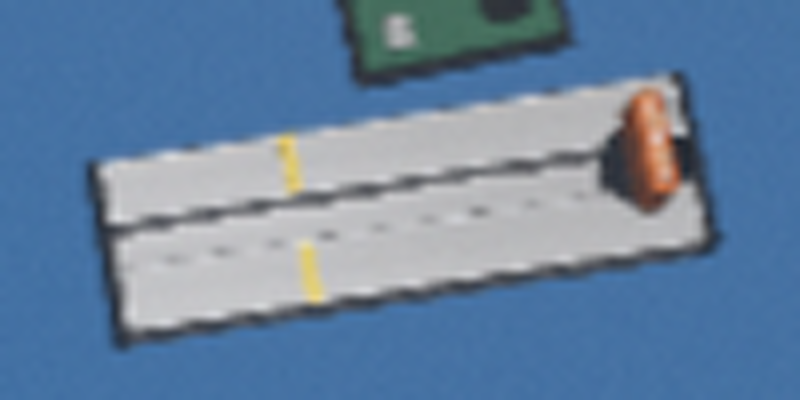

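View pics/cs.png

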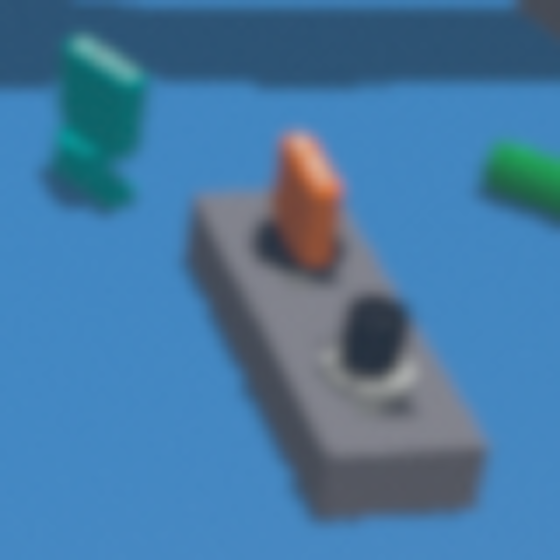

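```bash
cat > h.py <<'E'
import numpy as np
def bp(d,u,v,z):
    R=np.array(d['R']);t=np.array(d['t']);c=-R.T@t
    r=R.T@np.array([(u-d['cx'])/d['fx'],(v-d['cy'])/d['fy'],1]); return c+r*(z-c[2])/r[2]
E
python3 - <<'E'
from workcell import bot
import numpy as np
from h import bp
np.set_printoptions(precision=1,suppress=True)
d=bot.camera('top')
def g(pts,o,k,z): return np.array([bp(d,o[0]+(u+.5)/k-.5,o[1]+(v+.5)/k-.5,z)[:2] for u,v in pts])
def an(a,b): return np.degrees(np.arctan2(*(b-a)[::-1]))
B=g([(208,42),(308,58),(248,362),(143,347)],(140,165),6,32); print(B,B.mean(0),an(B[2],B[1]),an(B[3],B[0]))
W=g([(206,223),(190,303)],(140,165),6,76); print('wing',W,W.mean(0),an(W[1],W[0]))
P=g([(237,115)],(140,165),6,58);print('pin',P)
R=g([(93,163),(680,78),(715,240),(120,340)],(245,155),8,34); print(R,R.mean(0),an(R[1],R[0]),an(R[2],R[3]),np.linalg.norm(R[1]-R[0]))
M=g([(285,137),(293,192),(305,243),(318,300)],(245,155),8,34);print('M',M,M.mean(0),an(M[3],M[0]))
E
```

```text
[[600.9 295.5]
 [591.7 231. ]
 [396.2 257.3]
 [404.3 323. ]] [498.3 276.7] -7.664689733188779 -7.9646566024772065
wing [[475.3 279.6]
 [426.  286. ]] [450.6 282.8] -7.4389403350749665
pin [[547.3 268.6]]
[[ 593.6  -19.3]
 [ 641.9 -301.7]
 [ 561.9 -316.6]
 [ 507.5  -33.7]] [ 576.2 -167.8] 99.69055576940032 100.88403558230044 286.4685670828667
M [[ 608.4 -111.2]
 [ 581.3 -115.2]
 [ 556.4 -121. ]
 [ 528.8 -127.3]] [ 568.7 -118.7] 11.392336837050118
```

```bash
cat >> h.py <<'E'
from scipy.spatial.transform import Rotation as Ro
def delta(s,target,yawdeg):
    """rotvec (tool) to tool-down with tool y at yawdeg, and shift in cm in axes after turn and before"""
    q=s['tool_rot'];R0=Ro.from_quat([q[1],q[2],q[3],q[0]])
    a=np.radians(yawdeg);y=np.array([np.cos(a),np.sin(a),0]);z=np.array([0,0,-1.]);x=np.cross(y,z)
    R1=Ro.from_matrix(np.c_[x,y,z]); d=np.array(target)-s['eef_pos']
    return (R0.inv()*R1).as_rotvec(),R1.inv().apply(d)/10,R0.inv().apply(d)/10
def yaw(s):
    q=s['tool_rot'];y=Ro.from_quat([q[1],q[2],q[3],q[0]]).as_matrix()[:,1];return np.degrees(np.arctan2(y[1],y[0]))
E
python3 - <<'E'
from workcell import bot
from h import *
np.set_printoptions(precision=3,suppress=True)
s=bot.observe();print(yaw(s),*delta(s,[450.7,283,170],82.3))
E
```

```text
71.10501085229504 [ 0.     0.    -0.195] [-26.795 -37.038   2.622] [-33.476 -31.131   2.62 ]
```

Emit:
step_arm(targets=[0,0,-0.1,0,0,0,0,0,0,-0.095,0,0,0,0,0,0,0,-3.3,-4.6,0.3,0,0,0,0,-3.3,-4.6,0.3,0,0,0,0,-3.3,-4.6,0.3,0])

```text
time_s: 1.27
eef_pos: [315.1, 534.4, 187.2]
tool_rot: [0.0, 0.067, 0.998, 0.0]
force: [0.5, 1.3, 0.5]
grip_width: 85.5
```

```bash
python3 - <<'E'
from workcell import bot
from h import *
np.set_printoptions(precision=3,suppress=True)
s=bot.observe();print(s['joint_positions'],s['eef_pos'],yaw(s),*delta(s,[450.7,283,170],82.3))
E
```

```text
[-1.085  0.483 -0.065  1.855  0.042  0.804  0.265] [315.136 534.35  187.184] 82.28724914645036 [ 0.  0. -0.] [-16.802 -23.092   1.718] [-16.806 -23.089   1.719]
```

Emit:
step_arm(targets=[0,0,0,-3.4,-4.6,0.3,0,0,0,0,-3.4,-4.6,0.3,0,0,0,0,-3.4,-4.6,0.3,0,0,0,0,-3.3,-4.6,0.4,0,0,0,0,-3.3,-4.7,0.4,0])

```text
time_s: 1.9
eef_pos: [450.7, 282.9, 170.4]
tool_rot: [0.0, 0.067, 0.998, 0.0]
force: [1.0, 0.9, -0.3]
grip_width: 85.3
```

```bash
python3 - <<'E'
from workcell import bot
from h import *
import cv2
np.set_printoptions(precision=3,suppress=True)
d=bot.camera('wrist');cv2.imwrite('pics/w1.png',d['img'][:,:,::-1])
s=bot.observe();print(s['joint_positions'],s['eef_pos'],yaw(s))
for c in ['wrist']:
  for n in ['anchor_grip','block']:
    for r in bot.landmark_of(n,c)[:2]: print(n,r)
def pj(X):
    p=d['R']@np.array(X)+d['t'];return d['fx']*p[0]/p[2]+d['cx'],d['fy']*p[1]/p[2]+d['cy']
print(pj([450.7,283,78]),pj([450.7,283,38]))
E
```

```text
[-0.615  0.404 -0.052  2.068  0.039  0.673  0.734] [454.068 274.294 169.873] 81.79104778900525
anchor_grip {'location': [450.9, 284.4, 56.2], 'score': 0.78}
anchor_grip {'location': [330.0, 242.5, 48.1], 'score': 0.55}
block {'location': [498.5, 278.5, 1.5], 'score': 0.8}
(np.float64(252.3310009983077), np.float64(182.3600299017507)) (np.float64(252.5247806477761), np.float64(172.0359216925657))
```

View pics/w1.png

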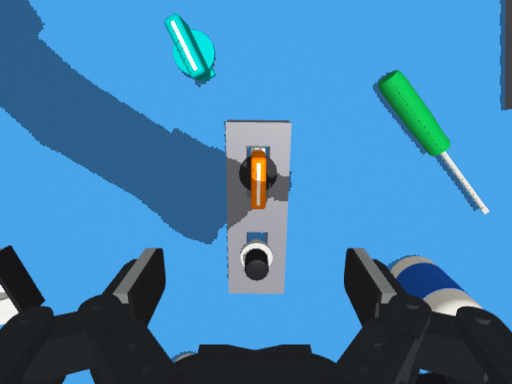

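```bash
python3 - <<'E'
from workcell import bot
from h import *
import cv2
np.set_printoptions(precision=2,suppress=True)
for k in range(3): d=bot.camera('wrist')
s=bot.observe();print(s['eef_pos'],yaw(s),s['time_s'])
im=d['img'];cv2.imwrite('pics/w2.png',cv2.resize(im[110:310,180:340,::-1],None,fx=3,fy=3,interpolation=cv2.INTER_CUBIC))
h=cv2.cvtColor(im,cv2.COLOR_RGB2HSV)
m=((h[...,0]<18)&(h[...,1]>150)&(h[...,2]>90)).astype(np.uint8);m[:,:180]=0;m[:,340:]=0
ys,xs=np.nonzero(m);print(xs.min(),xs.max(),ys.min(),ys.max(),cv2.minAreaRect(np.c_[xs,ys].astype(np.float32)))
E
```

```text
[449.5  285.52 170.39] 82.33744167968003 2.2
249 264 152 209 ((256.5, 180.5), (57.0, 15.0), 90.0)
```

View pics/w2.png

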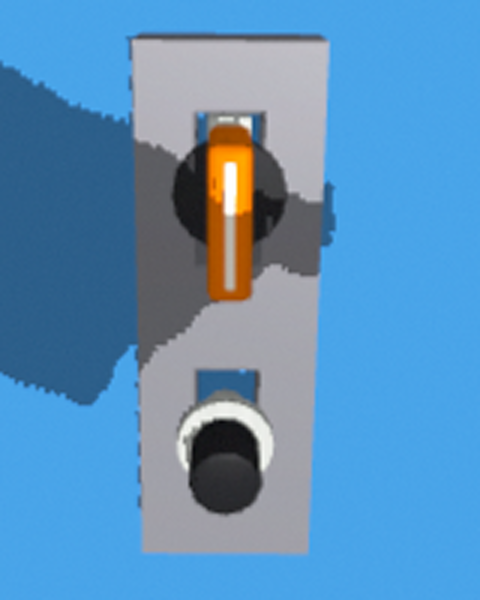

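```bash
python3 - <<'E'
from workcell import bot
from h import *
np.set_printoptions(precision=2,suppress=True)
d=bot.camera('wrist')
s=bot.observe();print(s['eef_pos'],yaw(s),s['time_s'])
f=lambda u,v,z:bp(d,180+u/3,110+v/3,z)
a,b=f(230,140,76),f(230,300,76);print(a,b,(a+b)/2,np.linalg.norm(a-b),np.degrees(np.arctan2(*(b-a)[1::-1])))
print('collar',f(229,192,38))
c=[f(132,38,32),f(328,40,32),f(308,552,32),f(142,552,32)];print(np.array(c),np.mean(c,0))
E
```

```text
[449.28 285.85 170.36] 82.38866443525251 2.25
[426.84 292.62  76.  ] [477.31 285.93  76.  ] [452.08 289.28  76.  ] 50.908174833830465 -7.556547014345485
collar [451.98 289.27  38.  ]
[[396.48 263.9   32.  ]
 [405.93 328.95  32.  ]
 [604.54 300.92  32.  ]
 [595.59 235.1   32.  ]] [500.64 282.22  32.  ]
```

Emit:
step_arm(targets=[0,0,0,0,0,0,0,0,0,0,0,0,0,0,0,0,0,0,0,0,0,0,0,0,0,0,0,0,0,0,0,0,0,0,0])

```text
time_s: 2.88
eef_pos: [449.8, 284.4, 170.2]
tool_rot: [0.0, 0.067, 0.998, 0.0]
force: [-0.0, -0.2, -0.3]
grip_width: 85.7
```

```bash
python3 - <<'E'
from workcell import bot
from h import *
import cv2
np.set_printoptions(precision=2,suppress=True)
s=bot.observe();print(s['eef_pos'],yaw(s),s['time_s'])
d=bot.camera('wrist')
s=bot.observe();print(s['eef_pos'],yaw(s),s['time_s'])
im=d['img'];cv2.imwrite('pics/w3.png',cv2.resize(im[110:310,180:340,::-1],None,fx=3,fy=3,interpolation=cv2.INTER_CUBIC))
h=cv2.cvtColor(im,cv2.COLOR_RGB2HSV)
m=((h[...,0]<18)&(h[...,1]>150)&(h[...,2]>90)).astype(np.uint8);m[:,:180]=0;m[:,340:]=0
ys,xs=np.nonzero(m);print(xs.min(),xs.max(),ys.min(),ys.max())
a,b=bp(d,(xs.min()+xs.max())/2,ys.min()+5,76),bp(d,(xs.min()+xs.max())/2,ys.max()+1,76);print(a,b,(a+b)/2)
for n in ['anchor_grip','block']:
    for r in bot.landmark_of(n,'wrist')[:1]: print(n,r)
E
```

```text
[449.8  284.42 170.21] 82.28039664796697 2.875
[449.82 284.37 170.2 ] 82.27068230375919 2.925
249 264 152 209
[427.37 291.23  76.  ] [477.49 284.51  76.  ] [452.43 287.87  76.  ]
anchor_grip {'location': [451.2, 284.8, 60.0], 'score': 0.77}
block {'location': [501.8, 279.4, 0.4], 'score': 0.74}
```

View pics/w3.png

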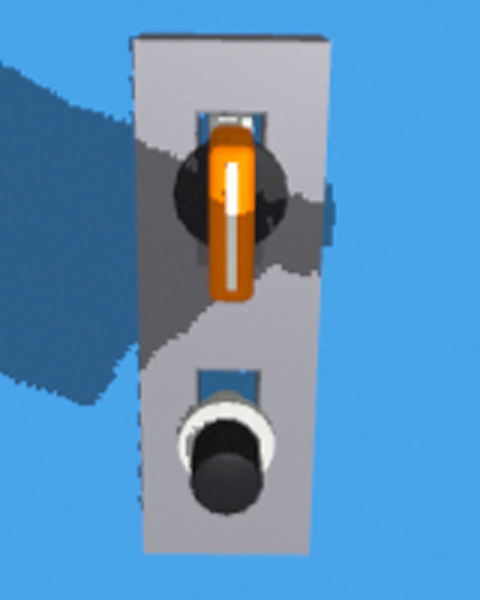

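Emit:
step_arm(targets=[0,0,0,-0.2,0.25,2.5,0,0,0,0,0,0,2.5,0,0,0,0,0,0,2.5,0,0,0,0,0,0,0.5,0,0,0,0,0,0,0,0])

```text
time_s: 3.65
eef_pos: [452.2, 286.6, 90.4]
tool_rot: [-0.0, 0.067, 0.998, -0.0]
force: [-0.2, 0.5, 1.0]
grip_width: 85.1
```

```bash
python3 - <<'E'
from workcell import bot
from h import *
import cv2
np.set_printoptions(precision=2,suppress=True)
d=bot.camera('wrist')
s=bot.observe();print(s['eef_pos'],yaw(s),s['time_s'])
im=d['img'];cv2.imwrite('pics/w4.png',im[:,:,::-1])
h=cv2.cvtColor(im,cv2.COLOR_RGB2HSV)
m=((h[...,0]<18)&(h[...,1]>150)&(h[...,2]>90)).astype(np.uint8);m[:,:180]=0;m[:,340:]=0
ys,xs=np.nonzero(m);print(xs.min(),xs.max(),ys.min(),ys.max())
a,b=bp(d,(xs.min()+xs.max())/2,ys.min()+10,76),bp(d,(xs.min()+xs.max())/2,ys.max()+1,76);print(a,b,(a+b)/2)
E
```

```text
[452.45 286.82  90.8 ] 82.27426505259965 3.7
243 264 167 247
[427.33 291.25  76.  ] [477.75 284.35  76.  ] [452.54 287.8   76.  ]
```

View pics/w4.png

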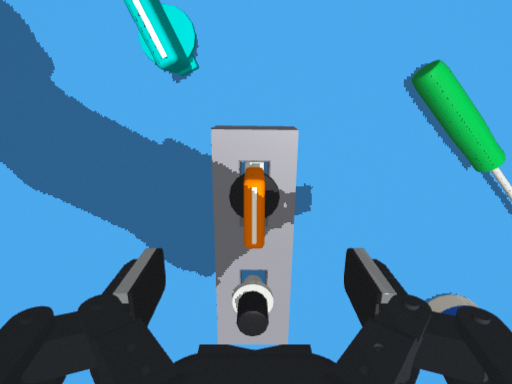

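Emit:
step_arm(targets=[0,0,0,0,0,1.6,0,0,0,0,0,0,1.6,0,0,0,0,0,0,1.3,0,0,0,0,0,0,0,0.5,0,0,0,0,0,0,0.9], grip_force=40)

```text
time_s: 4.32
eef_pos: [452.1, 286.6, 45.1]
tool_rot: [-0.0, 0.067, 0.998, -0.0]
force: [0.0, -0.7, 0.7]
grip_width: 51.8
```

Emit:
step_arm(targets=[0,0,0,0,0,0,1,0,0,0,0,0,0,1,0,0,0,0,0,0,1,0,0,0,0,0,0,1,0,0,0,0,0,0,1], grip_force=60)

```text
time_s: 4.95
eef_pos: [452.1, 286.6, 45.2]
tool_rot: [0.0, 0.067, 0.998, 0.0]
force: [-1.0, -0.4, -0.0]
grip_width: -0.1
```

```bash
python3 - <<'E'
from workcell import bot
from h import *
import cv2
np.set_printoptions(precision=2,suppress=True)
d=bot.camera('wrist')
s=bot.observe();print(s['eef_pos'],yaw(s),s['time_s'],s['grip_width'],s['force'])
im=d['img'];cv2.imwrite('pics/w5.png',im[:,:,::-1])
E
```

```text
[452.13 286.61  45.22] 82.27978142808176 5.0 0.11496112578002853 [ 0.2  -0.32  0.85]
```

View pics/w5.png

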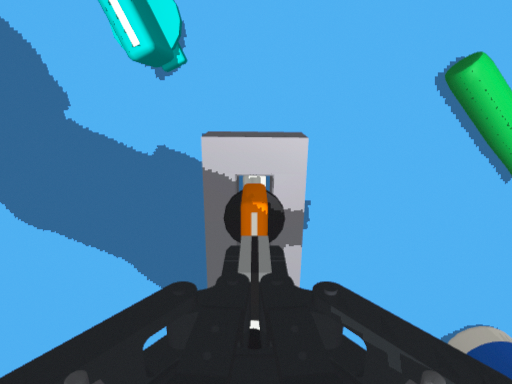

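```bash
python3 - <<'E'
from workcell import bot
from h import *
import cv2
d=bot.camera('wrist');cv2.imwrite('pics/w6.png',cv2.resize(d['img'][160:360,170:340,::-1],None,fx=3,fy=3,interpolation=cv2.INTER_CUBIC))
print(d['R'],d['t'],-d['R'].T@d['t'])
pj=lambda X:(lambda p:(d['fx']*p[0]/p[2]+d['cx'],d['fy']*p[1]/p[2]+d['cy']))(d['R']@np.array(X)+d['t'])
print(pj([452,286.6,45]),pj([452,286.6,64]))
d=bot.camera('scene');cv2.imwrite('pics/s6.png',cv2.resize(d['img'][120:220,270:390,::-1],None,fx=6,fy=6,interpolation=cv2.INTER_CUBIC))
E
```

```text
[[ 1.34846655e-01  9.90866378e-01  4.48688885e-04]
 [ 9.45592110e-01 -1.28820584e-01  2.98765492e-01]
 [ 2.96094482e-01 -3.98632505e-02 -9.54326453e-01]] [-346.72146141 -385.92801028  113.8856835 ] [377.96378811 298.37902045 224.14166248]
(np.float64(251.4858984684231), np.float64(221.5465053221665)) (np.float64(251.20878367444456), np.float64(234.52114738516383))
```

View pics/w6.png

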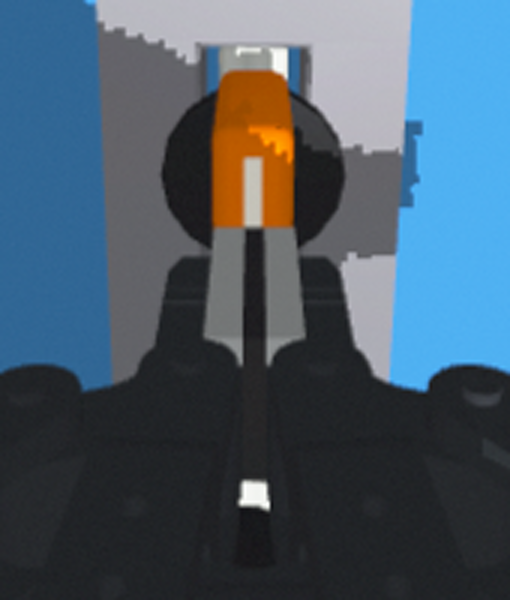

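View pics/s6.png

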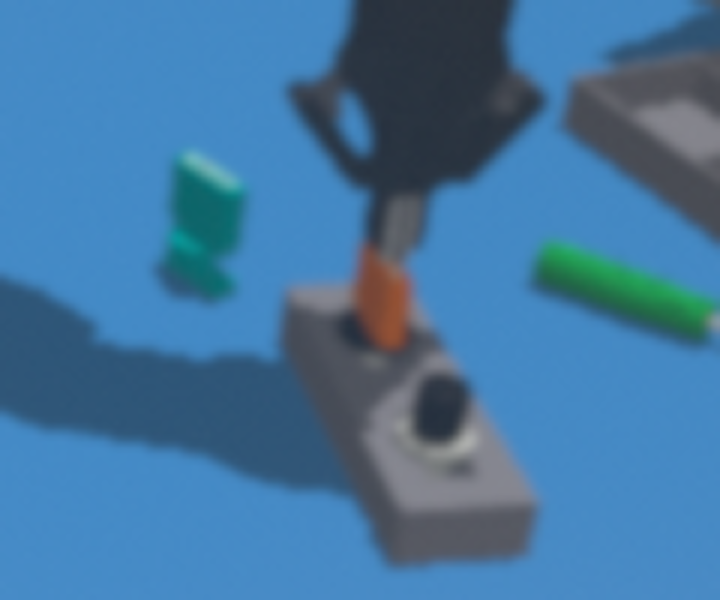

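```bash
python3 - <<'E'
from workcell import bot
from h import *
import cv2
for c,o,k in [('scene',(270,120),6),('wrist',(170,160),3)]:
  d=bot.camera(c)
  for X in [[452,286.6,45],[452,286.6,64],[452,286.6,78],[452,286.6,118],[427.3,291,78],[477.7,284.4,78],[452.5,287.5,38]]:
    p=d['R']@np.array(X)+d['t'];print(c,X,((d['fx']*p[0]/p[2]+d['cx']-o[0])*k).round(),((d['fy']*p[1]/p[2]+d['cy']-o[1])*k).round())
for r in bot.landmark_of('anchor_grip','scene')[:2]: print(r)
E
```

```text
scene [452, 286.6, 45] 378.0 314.0
scene [452, 286.6, 64] 383.0 282.0
scene [452, 286.6, 78] 388.0 259.0
scene [452, 286.6, 118] 399.0 189.0
scene [427.3, 291, 78] 374.0 234.0
scene [477.7, 284.4, 78] 406.0 285.0
scene [452.5, 287.5, 38] 378.0 326.0
wrist [452, 286.6, 45] 245.0 185.0
wrist [452, 286.6, 64] 244.0 224.0
wrist [452, 286.6, 78] 243.0 258.0
wrist [452, 286.6, 118] 240.0 397.0
wrist [427.3, 291, 78] 249.0 122.0
wrist [477.7, 284.4, 78] 250.0 385.0
wrist [452.5, 287.5, 38] 249.0 174.0
{'location': [328.3, 242.9, 50.9], 'score': 0.77}
{'location': [451.9, 285.2, 60.3], 'score': 0.45}
```

Emit:
step_arm(targets=[0,0,0,0,0,0,0.6,0,0,0,0,0,0,0.6,0,0,0,0,0,0,0.6,0,0,0,0,0,0,0.6,0,0,0,0,0,0,0.6])

```text
time_s: 5.88
eef_pos: [452.1, 286.6, 45.2]
tool_rot: [0.0, 0.067, 0.998, -0.0]
force: [0.3, 0.3, 0.8]
grip_width: 34.3
```

```bash
python3 - <<'E'
from workcell import bot
from h import *
import cv2
s=bot.observe();print(s['eef_pos'],s['grip_width'],s['force'])
d=bot.camera('wrist');cv2.imwrite('pics/w7.png',cv2.resize(d['img'][120:360,150:360,::-1],None,fx=2.4,fy=2.4,interpolation=cv2.INTER_CUBIC))
d=bot.camera('scene');cv2.imwrite('pics/s7.png',cv2.resize(d['img'][120:220,270:390,::-1],None,fx=6,fy=6,interpolation=cv2.INTER_CUBIC))
E
```

```text
[452.13873666 286.59206705  45.19668323] 34.25288644685864 [0.29541659 0.25633448 0.78805878]
```

View pics/w7.png

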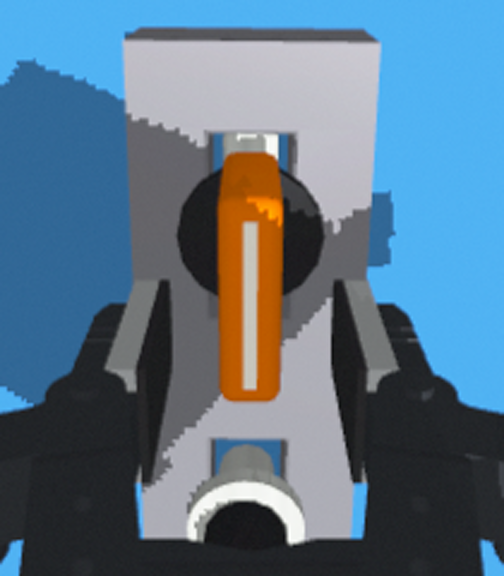

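View pics/s7.png

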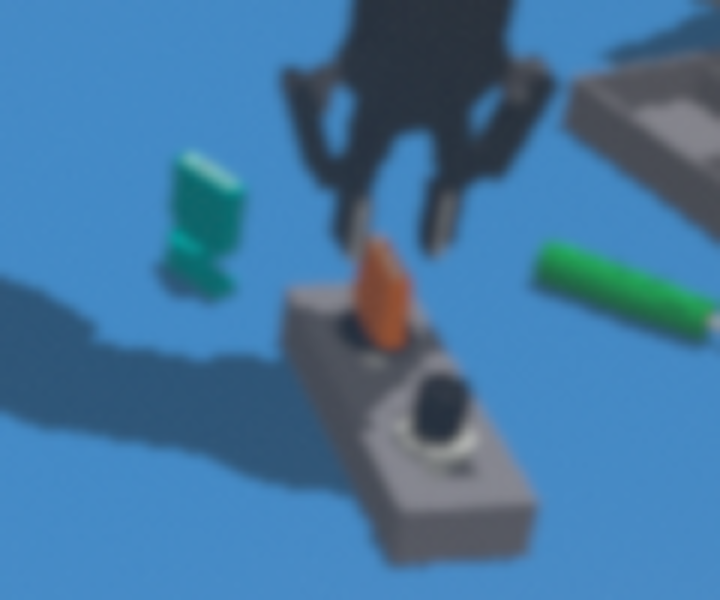

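```bash
python3 - <<'E'
from workcell import bot
from h import *
import cv2
d=bot.camera('wrist');s=bot.observe();print(s['eef_pos'],s['grip_width'],d['fx'])
q=s['tool_rot'];R=Ro.from_quat([q[1],q[2],q[3],q[0]]).as_matrix()
for h in range(0,70,10):
  for xo in (11,0):
    o=[]
    for y in (-17.1,17.1):
      X=s['eef_pos']+R@np.array([xo,y,-h]);p=d['R']@X+d['t'];o+=[round(d['fx']*p[0]/p[2]+d['cx']),round(d['fy']*p[1]/p[2]+d['cy'])]
    print(h,xo,o)
print(d['R']@R, d['R']@s['eef_pos']+d['t'])
E
```

```text
[452.13753231 286.59614892  45.19659585] 34.58303966894522 308.6784320291557
0 11 [224, 205, 279, 205]
0 0 [224, 222, 279, 222]
10 11 [222, 211, 281, 211]
10 0 [223, 228, 280, 228]
20 11 [220, 218, 282, 218]
20 0 [221, 236, 282, 236]
30 11 [218, 225, 284, 225]
30 0 [219, 244, 283, 244]
40 11 [216, 233, 286, 233]
40 0 [217, 253, 285, 253]
50 11 [213, 242, 288, 242]
50 0 [214, 263, 287, 263]
60 11 [210, 252, 290, 252]
60 0 [212, 275, 289, 275]
[[-5.14806921e-04  9.99999777e-01 -4.26274272e-04]
 [-9.54354456e-01 -6.18626195e-04 -2.98675727e-01]
 [-2.98675924e-01  2.53056419e-04  9.54354561e-01]] [ -1.74936211  18.20501504 193.18502712]
```

Emit:
step_arm(targets=[0,0,0,0,0,0,0.45,0,0,0,0,0,0.8,0.45,0,0,0,0,0,0.8,0.45,0,0,0,0,0,0.6,0.45,0,0,0,0,0,0,0.45])

```text
time_s: 6.65
eef_pos: [451.8, 286.4, 22.4]
tool_rot: [-0.0, 0.067, 0.998, -0.0]
force: [-0.3, 0.1, -0.6]
grip_width: 46.7
```

```bash
python3 - <<'E'
from workcell import bot
from h import *
import cv2
s=bot.observe();print(s['eef_pos'],s['grip_width'],s['force'])
d=bot.camera('wrist');cv2.imwrite('pics/w8.png',cv2.resize(d['img'][120:360,150:360,::-1],None,fx=2.4,fy=2.4,interpolation=cv2.INTER_CUBIC))
d=bot.camera('scene');cv2.imwrite('pics/s8.png',cv2.resize(d['img'][120:220,270:390,::-1],None,fx=6,fy=6,interpolation=cv2.INTER_CUBIC))
E
```

```text
[451.77213441 286.35523156  22.44789288] 46.67525113182922 [-0.30485483  0.05946589 -0.58504975]
```

View pics/w8.png

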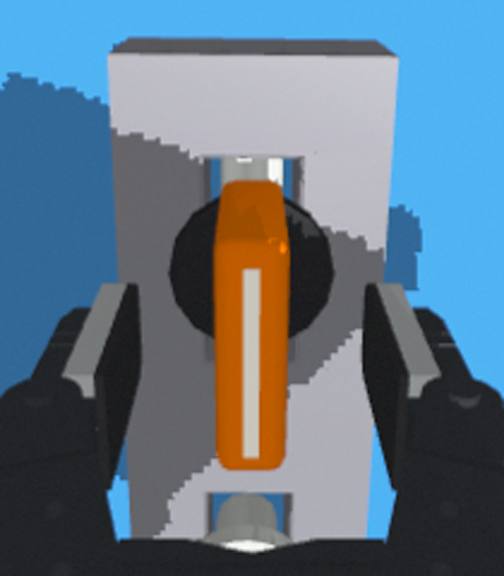

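View pics/s8.png

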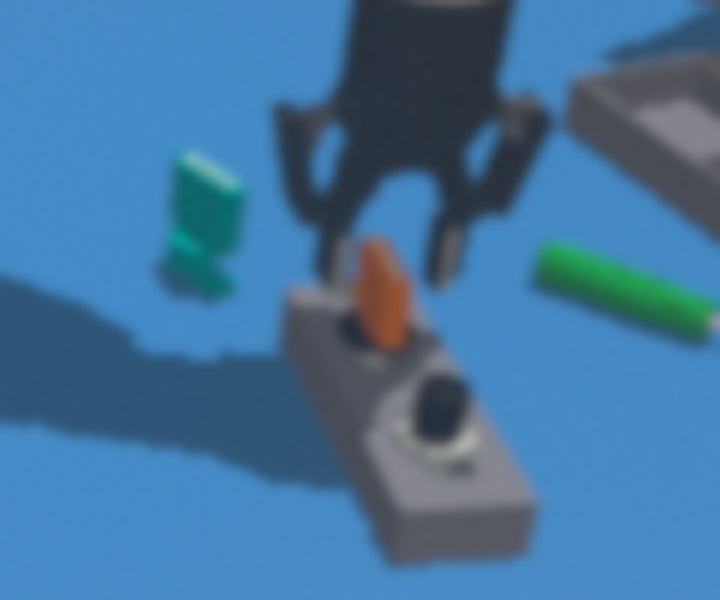

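Emit:
step_arm(targets=[0,0,0,0,0,0.7,0.45,0,0,0,0,0,0.5,0.45,0,0,0,0,0,0,0.7,0,0,0,0,0,0,1,0,0,0,0,0,0,1], grip_force=60)

```text
time_s: 7.38
eef_pos: [452.1, 286.6, 11.3]
tool_rot: [0.0, 0.067, 0.998, 0.0]
force: [0.8, -0.1, -1.6]
grip_width: 13.1
```

Emit:
step_arm(targets=[0,0,0,0,0,0,1,0,0,0,0,0,0,1,0,0,0,0,0,0,1,0,0,0,0,0,0,1,0,0,0,0,0,0,1])

```text
time_s: 8.0
eef_pos: [452.1, 286.6, 11.2]
tool_rot: [0.0, 0.067, 0.998, 0.0]
force: [-0.4, -0.1, 1.2]
grip_width: 13.4
```

```bash
python3 - <<'E'
from workcell import bot
from h import *
import cv2
s=bot.observe();print(s['eef_pos'],s['grip_width'],s['force'])
d=bot.camera('wrist');cv2.imwrite('pics/w9.png',cv2.resize(d['img'][120:360,150:360,::-1],None,fx=2.4,fy=2.4,interpolation=cv2.INTER_CUBIC))
d=bot.camera('scene');cv2.imwrite('pics/s9.png',cv2.resize(d['img'][120:220,270:390,::-1],None,fx=6,fy=6,interpolation=cv2.INTER_CUBIC))
E
```

```text
[452.1446513  286.60924954  11.24412095] 13.378426617752245 [-0.37237937 -0.05227049  1.173375  ]
```

View pics/w9.png

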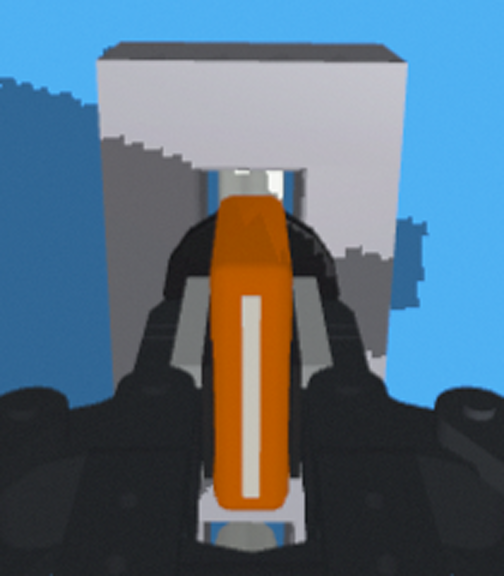

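View pics/s9.png

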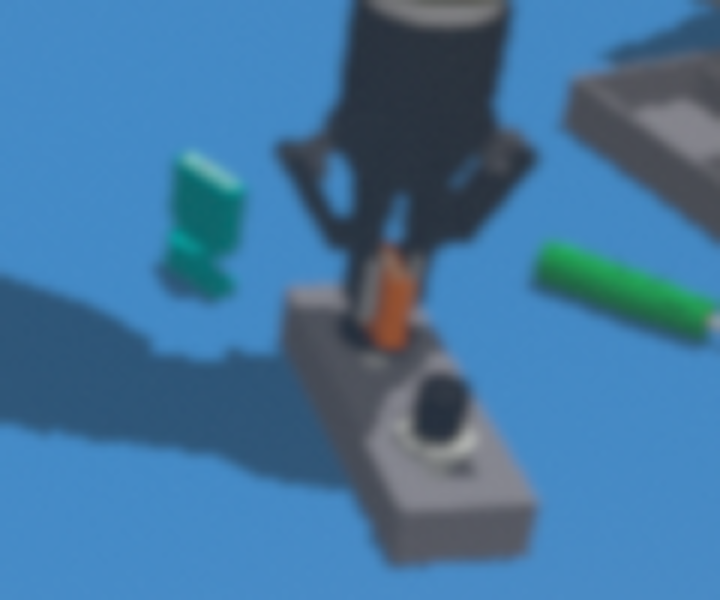

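Emit:
step_arm(targets=[0,0,0,0,0,-0.8,1,0,0,0,0,0,-1.6,1,0,0,0,0,0,-2.4,1,0,0,0,0,0,-2.6,1,0,0,0,0,0,-1.6,1])

```text
time_s: 8.72
eef_pos: [452.5, 286.8, 103.3]
tool_rot: [0.001, 0.067, 0.998, 0.001]
force: [-0.2, 0.1, -2.6]
grip_width: 13.2
```

```bash
python3 - <<'E'
from workcell import bot
from h import *
import cv2
np.set_printoptions(precision=3,suppress=True)
s=bot.observe();print(s['eef_pos'],s['grip_width'],s['force'],s['joint_positions'])
print(*delta(s,[569,-118,s['eef_pos'][2]],10.2))
d=bot.camera('scene');cv2.imwrite('pics/s10.png',cv2.resize(d['img'][90:220,270:390,::-1],None,fx=4,fy=4,interpolation=cv2.INTER_CUBIC))
E
```

```text
[452.539 286.815 103.291] 13.163286203598075 [-0.231  0.143 -2.571] [-0.632  0.506 -0.054  2.116  0.053  0.518  0.71 ]
[0.002 0.    1.258] [-41.904   4.293   0.   ] [-16.985 -38.547  -0.03 ]
```

View pics/s10.png

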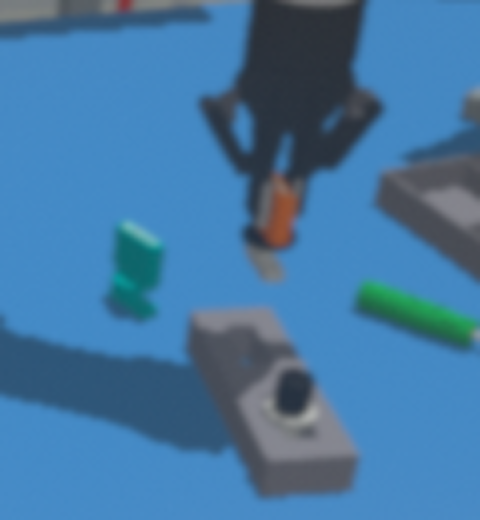

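Emit:
step_arm(targets=[0,0,0,-1.8,-4.0,-0.2,1,0,0,0,-2.4,-5.5,0,1,0,0,0,-2.4,-5.5,0,1,0,0,0,-2.4,-5.5,0,1,0,0,0,-2.4,-5.5,0,1])

```text
time_s: 9.4
eef_pos: [530.4, 11.8, 103.1]
tool_rot: [-0.0, 0.067, 0.998, 0.0]
force: [1.3, 0.0, -2.1]
grip_width: 13.4
```

Emit:
step_arm(targets=[0,0,0,-2.4,-5.5,0,1,0,0,0,-2.0,-4.5,0,1,0,0,0.1,-1.2,-2.5,0,1,0,0,0.18,0,0,0,1,0,0,0.18,0,0,0,1])

```text
time_s: 10.02
eef_pos: [568.6, -117.2, 102.9]
tool_rot: [-0.0, 0.297, 0.955, 0.0]
force: [-0.7, -0.6, -1.5]
grip_width: 12.9
```

Emit:
step_arm(targets=[0,0,0.18,0,0,0,1,0,0,0.18,0,0,0,1,0,0,0.18,0,0,0,1,0,0,0.18,0,0,0,1,0,0,0.08,0,0,0,1])

```text
time_s: 10.65
eef_pos: [568.8, -116.1, 103.0]
tool_rot: [-0.0, 0.644, 0.765, 0.0]
force: [0.4, -0.4, -2.7]
grip_width: 13.1
```

```bash
python3 - <<'E'
from workcell import bot
from h import *
import cv2
np.set_printoptions(precision=3,suppress=True)
s=bot.observe();print(s['eef_pos'],s['grip_width'],s['force'],s['joint_positions'],yaw(s))
d=bot.camera('wrist');cv2.imwrite('pics/w11.png',d['img'][:,:,::-1])
for k in range(2): d=bot.camera('wrist')
s=bot.observe();print(s['eef_pos'],yaw(s)); print(bot.landmark_of('mark','wrist')[:2],bot.landmark_of('rail','wrist')[:1])
cv2.imwrite('pics/w12.png',d['img'][:,:,::-1])
E
```

```text
[ 568.842 -116.142  102.972] 13.077366017704401 [ 0.376 -0.368 -2.738] [-0.065  0.561  0.248  2.029 -0.241  0.58   0.52 ] 9.767422071438611
[ 568.859 -116.427  102.993] 10.145490733063056
[] [{'location': [694.2, -195.8, -0.9], 'score': 0.29}]
```

View pics/w12.png

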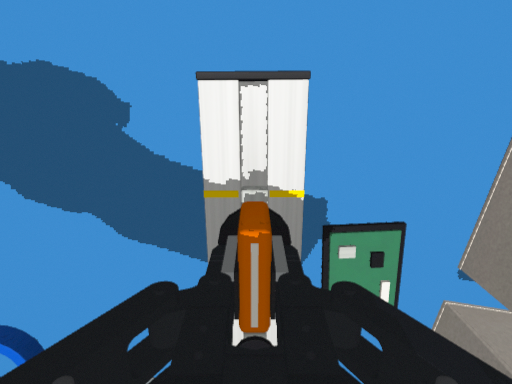

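```bash
python3 - <<'E'
from workcell import bot
from h import *
import cv2
np.set_printoptions(precision=2,suppress=True)
d=bot.camera('wrist');s=bot.observe();print(s['eef_pos'],yaw(s))
im=d['img']
cv2.imwrite('pics/w13.png',cv2.resize(im[60:260,190:320,::-1],None,fx=3,fy=3,interpolation=cv2.INTER_CUBIC))
cv2.imwrite('pics/w14.png',cv2.resize(im[190:350,200:310,::-1],None,fx=4,fy=4,interpolation=cv2.INTER_CUBIC))
h=cv2.cvtColor(im,cv2.COLOR_RGB2HSV)
m=(h[...,0]>22)&(h[...,0]<35)&(h[...,1]>150)
n,l,st,ce=cv2.connectedComponentsWithStats(m.astype(np.uint8))
for i in range(1,n):
  if st[i][4]>20: print(st[i],ce[i],bp(d,*ce[i],34))
E
```

```text
[ 568.83 -117.26  103.15] 10.153647405766156
[270 189  34   7 206] [286.56 192.47] [ 597.19 -111.56   34.  ]
[204 190  34   6 204] [220.5 192.5] [ 542.47 -121.37   34.  ]
```

View pics/w13.png

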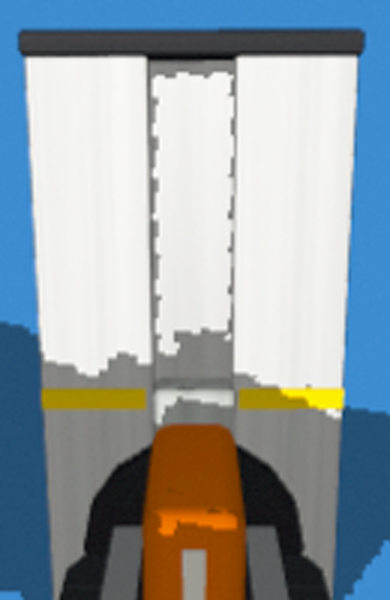

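View pics/w14.png

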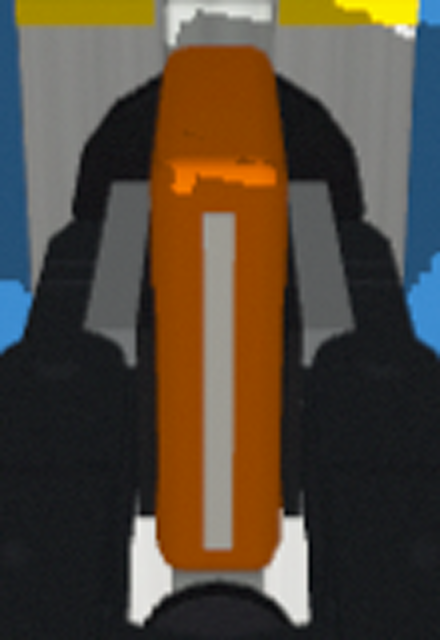

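```bash
python3 - <<'E'
from workcell import bot
from h import *
np.set_printoptions(precision=2,suppress=True)
d=bot.camera('wrist');s=bot.observe();print(s['eef_pos'],yaw(s),s['time_s'])
z=s['eef_pos'][2]-11.2+78
a,b=bp(d,255,232.5,z-1),bp(d,254.6,331,z-1);print(a,b,(a+b)/2,np.linalg.norm(a-b))
print('collar',[bp(d,u,v,z-40) for u,v in [(220,240),(289.5,240),(254.7,205)]])
print('mark line mid',bp(d,(286.56+220.5)/2,192.5,34))
for v,a,b in [(70+60,154,235),(330+60,0,0)]: pass
f=lambda u,v:bp(d,190+u/3,60+v/3,34)
e1=(f(148,60)+f(238,60))/2;e2=(f(147,400)+f(238,400))/2;print(e1,e2,np.linalg.norm(f(147,400)-f(238,400)),np.degrees(np.arctan2(*(e1-e2)[1::-1])))
e=(f(24,55)+f(357,55))/2;print('end',e, np.linalg.norm(f(24,55)-f(357,55)))
E
```

```text
[ 568.85 -117.46  103.2 ] 10.129601485048159 11.0
[566.25 -91.78 169.  ] [ 574.53 -139.01  169.  ] [ 570.39 -115.4   169.  ] 47.95430934928494
collar [array([ 551.62, -117.07,  130.  ]), array([ 588.7 , -110.46,  130.  ]), array([566.59, -93.97, 130.  ])]
mark line mid [ 569.84 -116.75   34.  ]
[554.85 -28.97  34.  ] [ 570.5  -117.38   34.  ] 25.552595466554667 100.03754300381675
end [554.03 -27.92  34.  ] 83.76681858237151
```

Emit:
step_arm(targets=[0,0,0,0,0,1.2,1,0,0,0,0,0,1.8,1,0,0,0,0,0,1.8,1,0,0,0,0,0,1.0,1,0,0,0,0,0,0,1])

```text
time_s: 11.62
eef_pos: [568.3, -117.8, 44.2]
tool_rot: [-0.001, 0.642, 0.766, -0.0]
force: [0.6, 0.1, -1.7]
grip_width: 13.3
```

```bash
python3 - <<'E'
from workcell import bot
from h import *
import cv2
np.set_printoptions(precision=2,suppress=True)
for k in range(3): d=bot.camera('wrist')
s=bot.observe();print(s['eef_pos'],yaw(s),s['time_s'],s['force'])
im=d['img']
cv2.imwrite('pics/w15.png',cv2.resize(im[80:340,180:330,::-1],None,fx=3,fy=2.3,interpolation=cv2.INTER_CUBIC))
d=bot.camera('scene');cv2.imwrite('pics/s15.png',cv2.resize(d['img'][150:270,120:260,::-1],None,fx=5,fy=5,interpolation=cv2.INTER_CUBIC))
E
```

```text
[ 569.17 -117.87   45.58] 10.080327137509698 11.775 [-0.07 -0.07 -1.45]
```

View pics/w15.png

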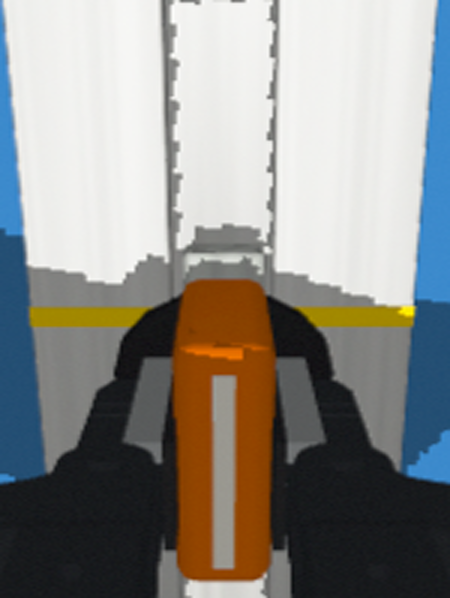

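View pics/s15.png

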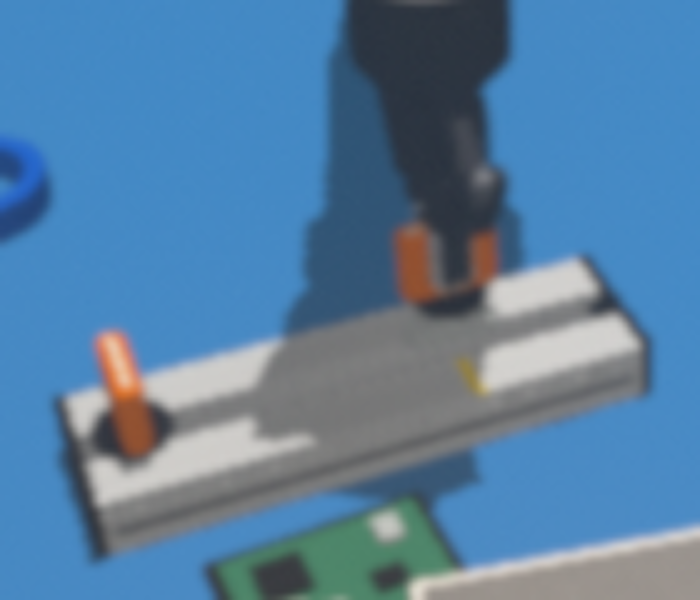

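Emit:
step_arm(targets=[0,0,0,0,0,0.5,1,0,0,0,0,0,0.6,1,0,0,0,0,0,0.7,1,0,0,0,0,0,0.7,1,0,0,0,0,0,0,1])

```text
time_s: 12.45
eef_pos: [568.4, -117.7, 19.4]
tool_rot: [-0.001, 0.642, 0.767, -0.0]
force: [0.3, -0.4, -2.5]
grip_width: 13.4
```

Emit:
step_arm(targets=[0,0,0,0,0,0.2,1,0,0,0,0,0,0.2,1,0,0,0,0,0,0.1,1,0,0,0,0,0,0,1,0,0,0,0,0,0,1])

```text
time_s: 13.08
eef_pos: [568.9, -117.7, 15.3]
tool_rot: [0.0, 0.642, 0.767, 0.0]
force: [-0.5, -0.7, -1.9]
grip_width: 13.4
```

```bash
python3 - <<'E'
from workcell import bot
from h import *
import cv2
np.set_printoptions(precision=2,suppress=True)
for k in range(2): d=bot.camera('wrist')
s=bot.observe();print(s['eef_pos'],yaw(s),s['time_s'],s['force'],s['joint_positions'])
im=d['img']
cv2.imwrite('pics/w16.png',cv2.resize(im[80:340,180:330,::-1],None,fx=3,fy=2.3,interpolation=cv2.INTER_CUBIC))
d=bot.camera('scene');cv2.imwrite('pics/s16.png',cv2.resize(d['img'][150:270,120:260,::-1],None,fx=5,fy=5,interpolation=cv2.INTER_CUBIC))
E
```

```text
[ 568.91 -117.76   15.27] 10.08259706609585 13.175 [ 0.14  0.15 -2.49] [-0.01  0.69  0.17  2.07 -0.29  0.4   0.57]
```

View pics/w16.png

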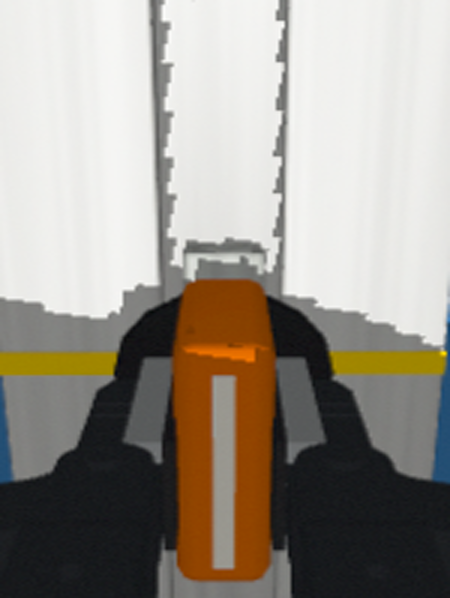

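View pics/s16.png

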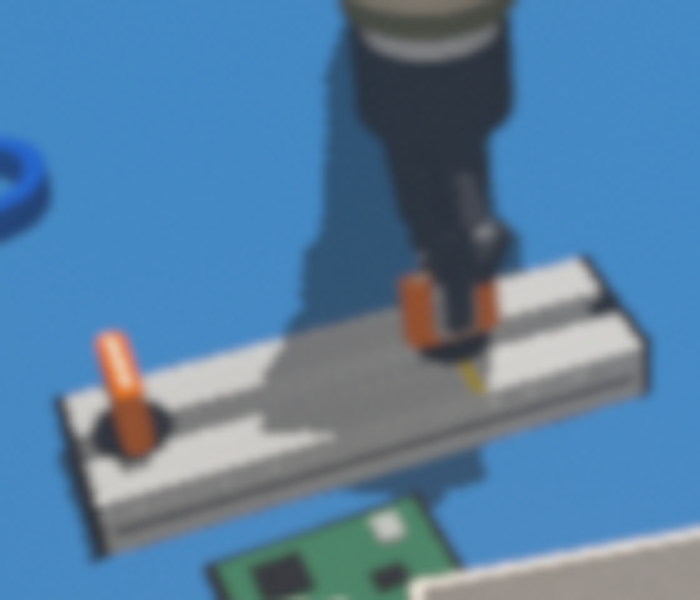

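Emit:
step_arm(targets=[0,0,0,0,0,0.1,1,0,0,0,0,0,0.05,1,0,0,0,0,0,0.05,1,0,0,0,0,0,0,1,0,0,0,0,0,0,1])

```text
time_s: 13.85
eef_pos: [568.9, -117.7, 13.3]
tool_rot: [0.0, 0.642, 0.767, 0.0]
force: [-0.9, -0.1, -0.5]
grip_width: 13.1
```

Emit:
step_arm(targets=[0,0,0,0,0,0.05,1,0,0,0,0,0,0,1,0,0,0,0,0,0,1,0,0,0,0,0,0,1,0,0,0,0,0,0,1])

```text
time_s: 14.48
eef_pos: [568.8, -117.8, 13.2]
tool_rot: [0.0, 0.642, 0.766, 0.0]
force: [-2.0, 0.6, 6.6]
grip_width: 13.1
```

Emit:
step_arm(targets=[0,0,0,0,0,-0.08,1,0,0,0.1,0,0,0,1,0,0,0.15,0,0,0,1,0,0,0.15,0,0,0,1,0,0,0.15,0,0,0,1])

```text
time_s: 15.1
eef_pos: [568.9, -117.7, 13.3]
tool_rot: [-0.0, 0.828, 0.561, -0.0]
force: [0.2, -0.2, -1.7]
grip_width: 13.3
```

Emit:
step_arm(targets=[0,0,0.15,0,0,0,1,0,0,0.15,0,0,0,1,0,0,0.15,0,0,0,1,0,0,0.15,0,0,0,1,0,0,0.15,0,0,0,1])

```text
time_s: 15.72
eef_pos: [569.0, -117.6, 13.3]
tool_rot: [-0.0, 0.976, 0.219, 0.0]
force: [-0.3, -0.3, -1.7]
grip_width: 13.1
```

Emit:
step_arm(targets=[0,0,0.15,0,0,0,1,0,0,0.12,0,0,0,1,0,0,0,0,0,0,1,0,0,0,0,0,0,1,0,0,0,0,0,0,1])

```text
time_s: 16.35
eef_pos: [568.8, -117.7, 13.4]
tool_rot: [-0.0, 0.996, 0.089, -0.0]
force: [-0.8, -0.6, -2.5]
grip_width: 13.4
```

```bash
python3 - <<'E'
from workcell import bot
from h import *
import cv2
np.set_printoptions(precision=2,suppress=True)
for k in range(2): d=bot.camera('wrist')
s=bot.observe();print(s['eef_pos'],yaw(s),s['time_s'],s['force'],s['ft_torque'],s['joint_positions'])
im=d['img']
cv2.imwrite('pics/w17.png',im[:,:,::-1])
d=bot.camera('scene');cv2.imwrite('pics/s17.png',cv2.resize(d['img'][150:270,120:260,::-1],None,fx=5,fy=5,interpolation=cv2.INTER_CUBIC))
E
```

```text
[ 568.78 -117.8    13.51] -79.8317143555743 16.45 [-0.25  0.12 -2.42] [-0.   -0.02  0.  ] [-0.26  0.77  0.57  2.09 -0.85  0.53 -0.44]
```

View pics/w17.png

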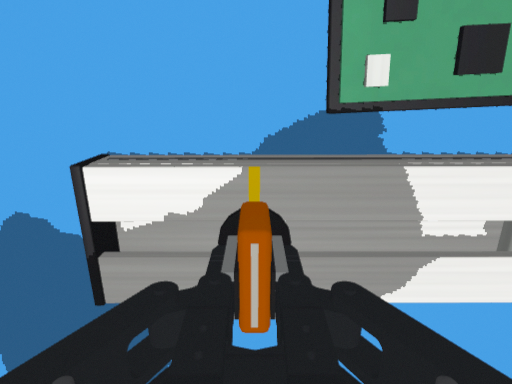

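View pics/s17.png

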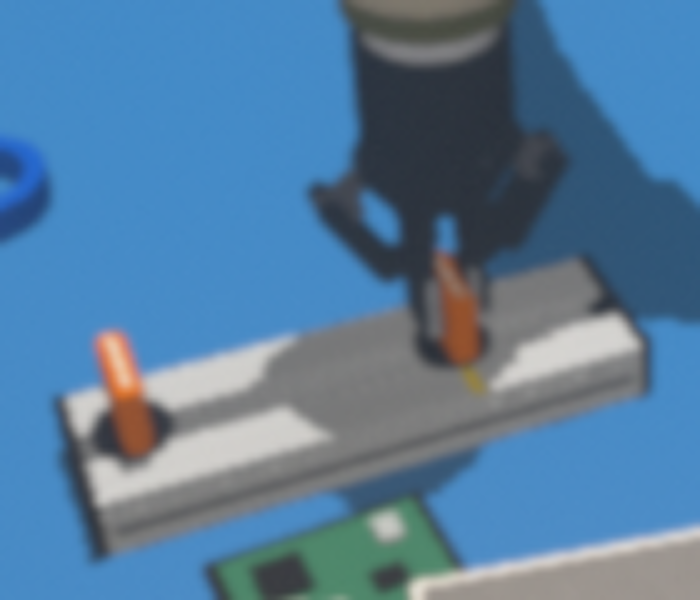

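Emit:
step_arm(targets=[0,0,0,0,0,0.03,1,0,0,0,0,0,0,0.6,0,0,0,0,0,0,0.5,0,0,0,0,0,0,0.4,0,0,0,0,0,0,0.4])

```text
time_s: 17.12
eef_pos: [568.9, -117.8, 13.2]
tool_rot: [0.0, 0.996, 0.088, 0.0]
force: [0.0, 0.2, 0.2]
grip_width: 51.4
```

Emit:
step_arm(targets=[0,0,0,0,0,0,0.4,0,0,0,0,0,-0.8,0.4,0,0,0,0,0,-2,0.4,0,0,0,0,0,-3,0.4,0,0,0,0,0,-4,0.4])

```text
time_s: 17.75
eef_pos: [568.3, -117.7, 112.1]
tool_rot: [-0.0, 0.996, 0.088, -0.001]
force: [0.2, 1.4, -0.5]
grip_width: 51.4
```

```bash
python3 - <<'E'
from workcell import bot
from h import *
import cv2
np.set_printoptions(precision=2,suppress=True)
for k in range(8): d=bot.camera('wrist')
s=bot.observe();print(s['eef_pos'],yaw(s),s['time_s'],s['force'],s['grip_width'])
im=d['img']
cv2.imwrite('pics/w18.png',im[:,:,::-1])
d=bot.camera('scene');cv2.imwrite('pics/s18.png',cv2.resize(d['img'][150:270,120:260,::-1],None,fx=5,fy=5,interpolation=cv2.INTER_CUBIC))
print(bot.landmark_of('anchor_grip','scene'),bot.landmark_of('anchor_grip','wrist'))
E
```

```text
[ 568.32 -117.57  110.44] -79.87080380917806 18.15 [-0.12  0.01 -0.29] 51.14446297409784
[{'location': [329.4, 245.3, 48.8], 'score': 0.62}, {'location': [566.4, -119.2, 61.8], 'score': 0.47}] [{'location': [569.5, -114.1, 59.2], 'score': 0.96}]
```

View pics/w18.png

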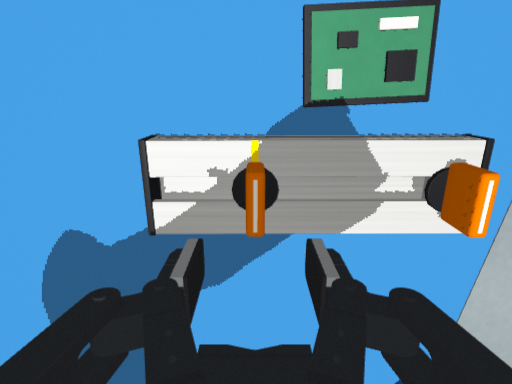

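View pics/s18.png

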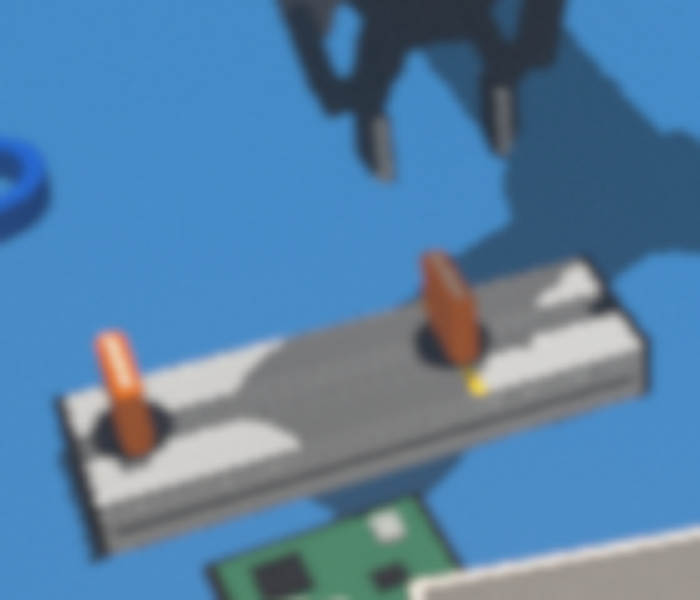

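```bash
python3 -c "
from workcell import bot
print(bot.sign_off())"
```

```text
the job is handed in; nothing more can be done
None
```

The second anchor is fitted. I lifted the orange-winged anchor out of the storage block and lowered it lengthwise into the slot at the stripes. Its collar met the rail at about 7–8 N. I then twisted it 90°, let go, backed off upwards and handed the job in at about 18 s.

**Final checks:**
- In the wrist and scene pictures it stands upright, collar on the rail, with its wing in line with the stripes and square across like the fitted anchor. I judged the seating by eye.
- The tool's yaw at release was -79.8°, against a rail measured at about 100°, so the wing is square to within about a degree.
- The networks put the wing's centre at (569.5, -114.1, 59.2) from the wrist camera. The scene camera gave (566.4, -119.2, 61.8), with a low score (0.47). I had measured the stripes' midpoint at (570, -117), with the wing expected at z = 60.
- The gripper is clear, touching nothing. I touched nothing else, but I did not measure the other things again at the end.

**What disagreed:**
- **First grasp:** it closed on air above the wing. The pictures showed the real fingertips about 35–40 mm higher than the reported tool point. I corrected the height from the pictures, and nothing was disturbed.
- **Anchor position:** the top and wrist cameras differed by up to about 5 mm on where the anchor stood. I used the wrist camera for both the grasp and the fit.

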